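# Click the bench shaker's selector to speed four and start it

## Task

Set the bench shaker going at speed four: with a fingertip, push the selector on the control box round clockwise, click by click, until its pointer rests on the mark with four dots, without letting it click on to the fifth. Then press the start button fully down and let it come up again. Only push and press: do not pinch the selector, do not lift or shift the control box, and leave the sand core, the tin and the sanding block beside it alone.

Things in the scene. Friction and masses are not known exactly. Their poses are not given: they have to be found in the camera images.
- control_box: Grey control box of a bench shaker, 190 (x) x 230 (y) x 60 mm high, 3 to 5 kg, loose on rubber feet. Origin: centre of its underside; z up, x away from its front edge, y to its left. Its level top panel, 60 mm above the origin, carries the selector (axis at x -15, y +22 mm) and the start button (x -55, y -78 mm).
- selector (a joint): Selector angle, rad: 0 at off, growing clockwise seen from above, 0.524 (30 degrees) a click; speed 4 at 2.094, speed 5 (last) at 2.618. Starts at off, 1 or 2. A sprung detent holds each position: 4 to 6 N at 45 mm from the axis takes it over the hump halfway to the next, where it snaps on by itself into that position, ahead of the finger.
- selector_axis (a point): On the selector's axis, 30 mm above the panel, level with the top of its arm. The selector: a black hub, 30 mm in diameter, with a black pointer arm 13 mm wide that reaches 60 mm from the axis (16 mm behind it) and stands from 4 to 30 mm above the panel; white line on top.
- selector_tip (a point): Middle of the top edge of the pointer arm's far end, 60 mm from the axis and 30 mm above the panel; the arm runs from selector_axis to here.
- speed4_mark (a point): On the panel, at the innermost dot of the speed 4 mark, 68 mm from the axis, 45 degrees to the right of the box's x axis seen from the selector axis. Six flat marks lie 30 degrees apart round the far side of the selector, clockwise from the left: a bar (off, 75 degrees to the left of the x axis), then radial rows of one, two, three, four and five dots.
- start_button (a joint): Travel of the start button in m: 0 up, 0.006 fully down, sprung: about 5 N holds it fully down and it comes up by itself.
- start_button_top (a point): Centre of the top of the round grey start button, 28 mm in diameter, the only button on the panel, near its front right corner; pressed straight down.
- coil_hose: Red coiled air hose, fixed, always here, not part of the work: go round it. Origin at x 0.45, y 0.13 on the table, robot axes. Its coil lies from (x 0.32, y -0.06) to (x 0.47, y 0.20), up to 175 mm high; from there it climbs over (x 0.52, y 0.25) at 240 mm to (x 0.62, y 0.31) at 360 mm and then straight up to the ceiling. Pass in front of it, above the coil.
- core_1: Bystander: bottle-shaped tan sand core, 38 mm in diameter, 62 mm high, standing to the left of the box. Origin at the centre of its foot.
- bolt_tin: Bystander: open grey tin with bolts, 68 mm in diameter, 47 mm high, standing in front of the box. Origin at the centre of its foot.
- sanding_block: Bystander: cork sanding block, 66 x 112 x 32 mm, lying to the right of the box. Origin at the centre of its underside.

How it is judged:
On the way, in this order (a step that is already met when the one before it is completed fails the run):
1. the selector rests at speed 4 (value of joint selector between 1.974 and 2.214 rad), for 0.2 s.
2. the start button is pressed down with the selector at speed 4 (all of step 1 and value of joint start_button above 0.0045 m), for 0.05 s.
At the end, for the whole second after the job is handed in: The selector rests at speed 4 (within 0.12 rad of 2.094), the start button has come up again (within 1.5 mm), the control box stands flat within 20 mm of where it stood, and the core, tin and sanding block are within 15 mm of where they stood (all of step 1 and velocity of joint selector between -0.1 and 0.1 rad/s and value of joint start_button below 0.0015 m and angle between control_box's own z axis and vertical below 0.05 rad and distance of each of core_1, bolt_tin, sanding_block from where it was at the start of the episode below 0.015 m and distance of control_box from where it was at the start of the episode below 0.02 m); the robot touches nothing.
It fails at once if the selector clicked past speed 4 (value of joint selector above 2.42 rad).
It fails at once if the start button was pressed before the selector stood at speed 4 (value of joint start_button above 0.003 m and not (value of joint selector between 1.974 and 2.214 rad)).
It fails at once if the selector was pinched or forced (more than 30 N) (contact force between the fingers and selector above 30 N).
It fails at once if the control box was lifted or shifted (distance of control_box from where it was at the start of the episode above 0.02 m or height (world z) of control_box above 0.008 m).
It fails at once if a bystander was gripped, pushed about or lifted (distance of any of core_1, bolt_tin, sanding_block from where it was at the start of the episode above 0.015 m or contact force between the fingers and core_1 above 5 N or contact force between the fingers and bolt_tin above 5 N or contact force between the fingers and sanding_block above 5 N).
It also fails if it takes over 69 s, if anything falls off the work surface, if the arm or the gripper's body presses on something with over 40 N, if the wrist force passes 120 N, or if a joint passes its speed limit or range.

## Robot

A 7-joint arm with a two-finger parallel gripper is mounted at the origin on the work surface; the furniture and walls round the work are solid. World frame = base frame: x ahead of the robot, y to its left, z up, the work surface at z = 0. Lengths are in m, angles in rad, forces in N, time in s.
With the tool pointing down it reaches from about 0.4 to 0.875 m from the base axis. Payload 6.5 kg.
Tool frame: the origin (TCP) lies on the mounting face of the last link; the fingertips stand 173 mm ahead of it and the grasp point (between the pads) lies 155 mm ahead of it; z points along the fingers, y is the line along which they close (so a half turn about z gives the same grasp; the last joint's range is limited). The gripper opens to 85 mm and grips with 20 to 120 N. Pads are 22 mm wide; open, the fingers measure 114 mm over their backs; the gripper's body (76 mm by 85 mm) begins 54 mm behind the grasp point. The pads swing forward as they close: fully open they stand 13 mm farther back than shut.
Start: joints at [-1.41, 0.536, -0.004, 1.538, 0.003, 1.067, -0.071], TCP at [0.146, 0.633, 0.405] pointing down, gripper open.
Joint ranges: [-2.7, 2.7], [-0.37, 2.16], [-1.27, 1.26], [0.24, 2.4], [-1.31, 4.45], [0.19, 1.91], [-2.76, 2.76]. Speed limits (rad/s): [2.39, 2.39, 3.14, 3.14, 3.14, 3.14, 3.14].

## Interface

Orientations are given as a rotation vector (axis times angle).
In Python, from station import env gives the robot as it stands. The module is installed in compiled form; this text tells all that it offers.
- The arm moves only by the tool drive_tool, never from a script. Its argument "rows" is a list of rows, each an object with "delta_pos": the shift along the tool's x, y, z in m, a list of three; "spin": the turn about the tool's z in rad. A call has exactly 10 rows; each row is the pose to reach, as a shift and turn from the pose commanded when the call began, along the tool's axes at that moment; what a row does not reach only later rows make up. A row lasts 1/10 s, in which the tool goes at most 50 mm and 8.59 degrees, less where a joint would pass 70% of its speed; a pose out of reach is approached as far as the arm can. A call with a gripper value outside its range is refused whole. "hand" is the closure in counts, from 0 (fully open) to 255 (shut), set as the call begins (left out, the last holds). The fingers move at their own pace and stop on an object; the grip force is fixed at half the most. Time passes only in rows, so rows that repeat a pose let the fingers close, or fill a call up. It gives the time, the measured TCP pose, the force, the opening and the grip force at its end, in the units of the state.
- env.observe(): the state, without advancing time (a new reading comes with each control period).
- env.grab_frame(name): name is "side" or "top" or "wrist"; returns the picture (420x560x3 uint8, red, green, blue); there is no depth.
- env.get_calibration(name): a dict with "mtx" (3x3 intrinsics, pixels), "extrinsics" (4x4, takes a point from camera to world coordinates); the wrist camera has in their place "mount" (4x4, takes a point from camera to tool coordinates, whose origin is the TCP and whose axes are the flange's). Camera axes: x right, y up, looking along -z (the intrinsics and any distortion apply to the point x, -y, -z); pixel columns grow to the right and rows downward; lengths in m; the calibration is good to about 2 mm. A picture is of the moment at which its call begins: read the wrist's pose just before it. get_calibration takes no time and is no camera call.
- env.close_job(): hands the job in; it is judged then, once.
Trained networks look in the newest picture that a camera, given by its name, has taken for a name from the list of things; names that differ only in an ending like _2 or _b are one class to them, and where a whole thing is asked for, a point or a joint stands for the part that bears it (a point fixed in the world has none). Each returns a list of dicts, best first, with "score" (0 to 1); they miss things now and then, are a little off and sometimes report something else, mostly with a low value. They report only what shows in the picture. A call takes as long as a camera call.
- env.search_frame(query, camera): "rect" ([left, top, width, height] in pixels, round what is visible of it).
- env.regions_of(query, camera): "pixels" (420x560 bool, what is visible of it) and "rect" ([left, top, width, height] in pixels, round what is visible of it).
- env.landmark_of(query, camera): "at" ([column, row] in pixels: a listed point, or the origin of a listed thing).
The state is a dict: "clock": time; "joint_positions": joint angles; "qvel": joint speeds; "effort": joint torques, N m; "ee_pos": TCP position; "orientation": TCP orientation; "contact_force": force on the tool from outside, world axes, zero at the start; "ft_torque": the same for the moment, N m; "finger_gap": opening from 0.0 (shut) to 1.0 (fully open); "grip_force": force on a finger pad.
Only numpy, scipy, OpenCV 4.12 (cv2) and the standard library are available. Lean on these libraries where they do the work, as an engineer would, in place of code of your own. Each camera call takes 0.05 s, during which the arm holds its last target. There are 200 camera calls.

## Working session

There is one attempt and no reset: what is moved stays moved. The work goes in short steps, Python scripts to look and compute and a tool call to move; the robot and the scene stay as the last step left them, time stands still between calls to the robot, and variables do not carry over. Pictures are saved under pics/ and viewed, at most 10 in all, crops included, and the job is handed in when it is done.

Besides the shell and the picture viewer there is one more tool, called after "Request:" by a JSON object that holds its "method" and its "body". drive_tool: Moves the arm, as the interface text tells. Its arguments: {"type":"object","properties":{"rows":{"type":"array"},"hand":{"type":"number"}},"required":["rows"]}

```bash
mkdir -p pics
cat > h.py <<'E'
import numpy as np, cv2
from scipy.spatial.transform import Rotation as R
from station import env
def cam(name):
    c=env.get_calibration(name); K=np.array(c["mtx"])
    if "extrinsics" in c: return K,np.array(c["extrinsics"]),c
    s=env.observe(); T=np.eye(4); T[:3,:3]=R.from_rotvec(s["orientation"]).as_matrix(); T[:3,3]=s["ee_pos"]
    return K,T@np.array(c["mount"]),c
def ray(name,px):
    K,E,c=cam(name)
    d=cv2.undistortPoints(np.array([[px]],float),K,np.array(c.get("dist",np.zeros(5)),float))[0,0]
    return E[:3,3],E[:3,:3]@np.array([d[0],-d[1],-1])
def atz(name,px,z):
    o,d=ray(name,px); return o+d*(z-o[2])/d[2]
def tri(obs):
    A=np.zeros((3,3));b=np.zeros(3);L=[]
    for n,p in obs:
        o,d=ray(n,p);d=d/np.linalg.norm(d);M=np.eye(3)-np.outer(d,d);A+=M;b+=M@o;L.append((M,o))
    x=np.linalg.solve(A,b); return x,[np.linalg.norm(M@(x-o)) for M,o in L]
E
python3 - <<'E'
from h import *
np.set_printoptions(precision=4,suppress=True)
s=env.observe();print(s)
for n in("side","top"):
    cv2.imwrite(f"pics/{n}0.png",env.grab_frame(n)[:,:,::-1])
    c=env.get_calibration(n);print(n,c)
    for q in("control_box","selector_axis","selector_tip","speed4_mark","start_button_top","core_1","bolt_tin","sanding_block"):
        print(n,q,[(round(r["score"],2),np.round(r["at"],1)) for r in env.landmark_of(q,n)[:2]])
E
```

```text
{'clock': 0.0, 'joint_positions': array([-1.4102,  0.5372, -0.0045,  1.5389,  0.0026,  1.0673, -0.0712]), 'qvel': array([ 0.0001, -0.0001, -0.    , -0.0002, -0.0012, -0.0008, -0.0009]), 'effort': array([ -0.0009, -58.3419,   1.0479, -25.9109,   0.0122,   0.0096,
         0.    ]), 'ee_pos': array([0.1461, 0.633 , 0.4038]), 'orientation': array([-0.3553, -3.1214,  0.0028]), 'contact_force': array([ 0.0874, -0.4931, -0.5611]), 'ft_torque': array([-0.0158, -0.0285, -0.0067]), 'grip_force': 0.0, 'finger_gap': 1.00337030080741}
side {'mtx': array([[389.5264,   0.    , 272.2088],
       [  0.    , 389.5264, 204.5036],
       [  0.    ,   0.    ,   1.    ]]), 'extrinsics': array([[-0.9687,  0.1453, -0.2012,  0.3454],
       [-0.2475, -0.5072,  0.8255,  0.6365],
       [ 0.0179,  0.8495,  0.5273,  0.5155],
       [ 0.    ,  0.    ,  0.    ,  1.    ]])}
side control_box [(0.78, array([254.2, 213.5]))]
side selector_axis [(0.89, array([258.1, 187.1])), (0.21, array([278.7, 182.4]))]
side selector_tip [(0.74, array([242.9, 198.8]))]
side speed4_mark [(0.65, array([244.8, 185. ]))]
side start_bu
[... 226 characters left out ...]
rray([[538.8631,   0.    , 280.6745],
       [  0.    , 538.8631, 213.8736],
       [  0.    ,   0.    ,   1.    ]]), 'extrinsics': array([[-0.0247,  0.9976, -0.0654,  0.4486],
       [-0.9994, -0.023 ,  0.0256, -0.0513],
       [ 0.024 ,  0.066 ,  0.9975,  1.0261],
       [ 0.    ,  0.    ,  0.    ,  1.    ]])}
top control_box [(0.82, array([299.9, 184.6]))]
top selector_axis [(0.84, array([288. , 186.7]))]
top selector_tip [(0.6, array([254.7, 176.1]))]
top speed4_mark [(0.81, array([311.9, 168.2]))]
top start_button_top [(0.51, array([339.6, 212.3]))]
top core_1 []
top bolt_tin [(0.94, array([323.6, 267.7])), (0.64, array([390.7, 188.3]))]
top sanding_block [(0.59, array([388.4, 189.9]))]
```

View pics/side0.png

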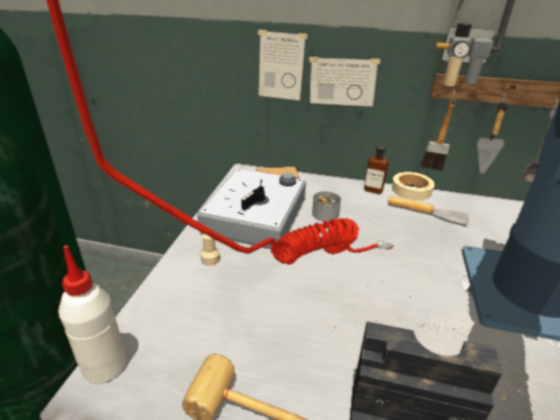

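View pics/top0.png

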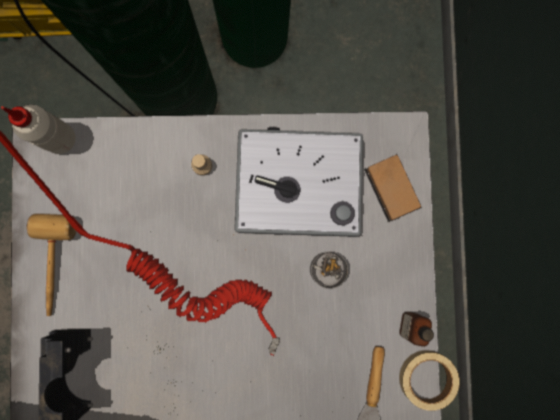

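Run:
```python
from h import *
np.set_printoptions(precision=4,suppress=True)
P=dict(axis=((258.1,187.1),(288,186.7),.09),tip=((242.9,198.8),(254.7,176.1),.09),mark=((244.8,185),(311.9,168.2),.06),btn=((285.2,173),(339.6,212.3),.066),box=((254.2,213.5),(299.9,184.6),0),tin=((324.9,213.4),(323.6,267.7),0),block=((279.7,181.3),(388.4,189.9),0))
for k,(a,b,z) in P.items():
    print(k,tri([("side",a),("top",b)]),"top@z",atz("top",b,z),"side@z",atz("side",a,z))
print("core",atz("side",(209,258.3),0))
```

```text
axis (array([ 0.5563, -0.0894,  0.0916]), [np.float64(0.000828291854889742), np.float64(0.0008282918548897601)]) top@z [ 0.5573 -0.0893  0.09  ] side@z [ 0.5562 -0.0921  0.09  ]
tip (array([ 0.5747, -0.0321,  0.0915]), [np.float64(0.002338295171186639), np.float64(0.002338295171186551)]) top@z [ 0.5772 -0.0315  0.09  ] side@z [ 0.5731 -0.0346  0.09  ]
mark (array([ 0.5965, -0.1331,  0.0668]), [np.float64(0.0041484941806906985), np.float64(0.004148494180690628)]) top@z [ 0.5935 -0.1346  0.06  ] side@z [ 0.6046 -0.1445  0.06  ]
btn (array([ 0.512 , -0.1781,  0.089 ]), [np.float64(0.0016029588365511869), np.float64(0.0016029588365512007)]) top@z [ 0.512  -0.1815  0.066 ] side@z [ 0.5227 -0.2219  0.066 ]
box (array([ 0.5719, -0.1155,  0.0021]), [np.float64(0.0008977612308712828), np.float64(0.0008977612308716191)]) top@z [ 0.5713 -0.1159  0.    ] side@z [ 0.5737 -0.1185  0.    ]
tin (array([ 0.4099, -0.1562,  0.006 ]), [np.float64(0.0019123328846484538), np.float64(0.0019123328846484182)]) top@z [ 0.4116 -0.1566  0.    ] side@z [ 0.4087 -0.166   0.    ]
block (array([ 0.5536, -0.2854,  0.0049]), [np.float64(0.003229891295938745), np.float64(0.0032298912959385635)]) top@z [ 0.5573 -0.286   0.    ] side@z [ 0.5523 -0.2945  0.    ]
core [0.6147 0.0671 0.    ]
```

The side view shows the box behind the coil with the selector at (255,197) and the button at (288,178). The top view is clear: pointer tip at (256,179) on the off bar, hub at (288,188), button at (343,212), and the five dot rows running clockwise, with four dots near (319,160). So the selector is at off. I'll close the fingers and approach in front of the hose, above the coil.

Request:
{"method": "drive_tool", "body": {"rows": [{"delta_pos":[-0.021,-0.024,-0.006],"spin":0},{"delta_pos":[-0.043,-0.048,-0.011],"spin":0},{"delta_pos":[-0.064,-0.071,-0.017],"spin":0},{"delta_pos":[-0.085,-0.095,-0.022],"spin":0},{"delta_pos":[-0.107,-0.119,-0.028],"spin":0},{"delta_pos":[-0.128,-0.143,-0.034],"spin":0},{"delta_pos":[-0.149,-0.167,-0.039],"spin":0},{"delta_pos":[-0.17,-0.19,-0.045],"spin":0},{"delta_pos":[-0.192,-0.214,-0.05],"spin":0},{"delta_pos":[-0.213,-0.238,-0.056],"spin":0}], "hand": 255}}

```text
clock: 1.9
ee_pos: [0.3007, 0.3523, 0.461]
orientation: [0.355, 3.121, 0.001]
contact_force: [0.3, 0.7, 0.4]
finger_gap: -0.005
grip_force: 0.0
```

Request:
{"method": "drive_tool", "body": {"rows": [{"delta_pos":[-0.029,-0.039,0],"spin":0},{"delta_pos":[-0.058,-0.078,0],"spin":0},{"delta_pos":[-0.087,-0.117,0],"spin":0},{"delta_pos":[-0.117,-0.156,0],"spin":0},{"delta_pos":[-0.147,-0.196,0],"spin":0},{"delta_pos":[-0.176,-0.235,0],"spin":0},{"delta_pos":[-0.206,-0.275,0],"spin":0},{"delta_pos":[-0.236,-0.315,0],"spin":0},{"delta_pos":[-0.265,-0.354,0],"spin":0},{"delta_pos":[-0.29,-0.388,0],"spin":0}]}}

```text
clock: 2.9
ee_pos: [0.496, -0.0922, 0.4611]
orientation: [0.357, 3.12, -0.0]
contact_force: [1.2, 0.0, -0.2]
finger_gap: -0.001
grip_force: 0.0
```

Run:
```python
from h import *
np.set_printoptions(precision=4,suppress=True)
s=env.observe();print(s["clock"],s["ee_pos"],s["orientation"],s["joint_positions"])
cv2.imwrite("pics/w1.png",env.grab_frame("wrist")[:,:,::-1])
print(env.get_calibration("wrist").keys())
for q,z in dict(selector_axis=.09,selector_tip=.09,speed4_mark=.06,start_button_top=.07,control_box=0).items():
    r=env.landmark_of(q,"wrist")[:2]
    print(q,[(round(x["score"],2),np.round(x["at"],1),atz("wrist",x["at"],z)) for x in r])
```

```text
2.9 [ 0.496  -0.0922  0.4611] [ 0.3567  3.12   -0.0002] [-0.3643  0.2406  0.5462  1.8783 -0.1423  1.0598  1.5819]
dict_keys(['mtx', 'mount'])
selector_axis [(0.57, array([292.9, 229.2]), array([ 0.5545, -0.0926,  0.09  ]))]
selector_tip [(0.61, array([345.1, 235.5]), array([ 0.5738, -0.0336,  0.09  ]))]
speed4_mark [(0.89, array([259.7, 265. ]), array([ 0.6017, -0.1379,  0.06  ]))]
start_button_top [(0.62, array([198.7, 207.8]), array([ 0.51  , -0.1852,  0.07  ]))]
control_box [(0.62, array([278.2, 221.5]), array([ 0.5714, -0.1046,  0.    ])), (0.38, array([291.8, 230.2]), array([ 0.5883, -0.0888,  0.    ]))]
```

View pics/w1.png

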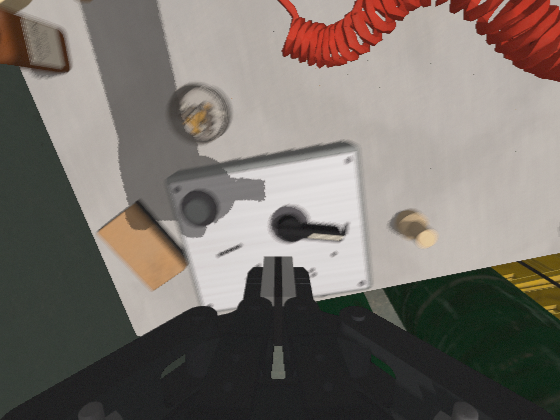

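The wrist view shows the hub at (290,225), the pointer tip at (346,235) and the button at (199,208). Together the three cameras put the axis near (0.556,-0.090), the arm azimuth at 72°, the box yaw at -3° and the button near (0.511,-0.187). These agree with the sizes given. Next I'll go behind the arm and down.

Request:
{"method": "drive_tool", "body": {"rows": [{"delta_pos":[-0.009,0.022,0],"spin":0.03},{"delta_pos":[-0.018,0.044,0],"spin":0.06},{"delta_pos":[-0.027,0.066,0.01],"spin":0.086},{"delta_pos":[-0.027,0.066,0.04],"spin":0.086},{"delta_pos":[-0.027,0.066,0.075],"spin":0.086},{"delta_pos":[-0.027,0.066,0.11],"spin":0.086},{"delta_pos":[-0.027,0.066,0.14],"spin":0.086},{"delta_pos":[-0.027,0.066,0.165],"spin":0.086},{"delta_pos":[-0.027,0.066,0.175],"spin":0.086},{"delta_pos":[-0.027,0.066,0.175],"spin":0.086}]}}

```text
clock: 4.2
ee_pos: [0.5361, -0.0303, 0.2849]
orientation: [-0.486, -3.101, -0.0]
contact_force: [-0.7, -0.2, -0.1]
finger_gap: -0.0
grip_force: 0.0
```

Run:
```python
from h import *
np.set_printoptions(precision=4,suppress=True)
s=env.observe();print(s["clock"],s["ee_pos"],s["orientation"],s["joint_positions"])
a=env.grab_frame("wrist");b=env.grab_frame("top")
b=cv2.resize(b[100:310,180:460],(560,420))
cv2.imwrite("pics/w2.png",cv2.resize(np.vstack([a,b]),(448,600),interpolation=cv2.INTER_AREA)[:,:,::-1])
```

```text
4.2 [ 0.5361 -0.0303  0.2849] [-0.4863 -3.1013 -0.0001] [-0.3523  0.5472  0.4236  1.9465 -0.3316  0.7182  1.5292]
```

View pics/w2.png

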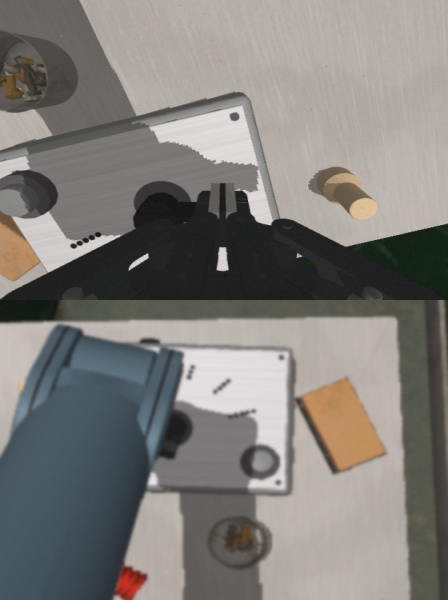

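The fingertips are in front of the arm, clear of the hub and box edge. I'll go down beside the arm to 10 mm above the panel and work out the arc rows.

Request:
{"method": "drive_tool", "body": {"rows": [{"delta_pos":[0,-0.002,0.008],"spin":0},{"delta_pos":[0,-0.004,0.016],"spin":0},{"delta_pos":[0,-0.004,0.024],"spin":0},{"delta_pos":[0,-0.004,0.032],"spin":0},{"delta_pos":[0,-0.004,0.038],"spin":0},{"delta_pos":[0,-0.004,0.042],"spin":0},{"delta_pos":[0,-0.004,0.042],"spin":0},{"delta_pos":[0,-0.004,0.042],"spin":0},{"delta_pos":[0,-0.004,0.042],"spin":0},{"delta_pos":[0,-0.004,0.042],"spin":0}]}}

```text
clock: 5.3
ee_pos: [0.5356, -0.0353, 0.244]
orientation: [0.489, 3.103, 0.0]
contact_force: [-0.4, -0.6, -0.2]
finger_gap: -0.001
grip_force: 0.0
```

```bash
cat > arc.py <<'E'
import sys
from h import *
def arc(phis,ax=(.5555,-.090),r=.047,d=.0175,off=72):
    s=env.observe(); M=R.from_rotvec(s["orientation"]).as_matrix(); p=s["ee_pos"]
    xaz=np.degrees(np.arctan2(M[1,0],M[0,0])); cur=(off-(xaz-90)+180)%360-180
    print("phi now",cur.round(1),"pos",p.round(4),"F",np.round(s["contact_force"],1))
    for f in phis:
        th=np.radians(off-f); u=np.array([np.cos(th),np.sin(th)]); t=np.array([np.sin(th),-np.cos(th)])
        w=np.append(np.array(ax)+r*u-d*t,.243)-p; w=M.T@w
        print(f'{{"delta_pos": {np.round(w,3).tolist()}, "spin": {np.radians(f-cur):.2f}}}',end=", ")
if __name__=="__main__": arc(np.linspace(*map(float,sys.argv[1:3]),int(sys.argv[3])))
E
python3 arc.py 3 35 9
```

```text
phi now -0.1 pos [ 0.5356 -0.0353  0.244 ] F [-0.4 -0.6 -0.2]
{"delta_pos": [-0.021, 0.002, 0.001], "spin": 0.05}, {"delta_pos": [-0.024, 0.003, 0.001], "spin": 0.12}, {"delta_pos": [-0.028, 0.004, 0.001], "spin": 0.19}, {"delta_pos": [-0.031, 0.004, 0.001], "spin": 0.26}, {"delta_pos": [-0.035, 0.004, 0.001], "spin": 0.33}, {"delta_pos": [-0.038, 0.004, 0.001], "spin": 0.40}, {"delta_pos": [-0.042, 0.004, 0.001], "spin": 0.47}, {"delta_pos": [-0.045, 0.003, 0.001], "spin": 0.54}, {"delta_pos": [-0.048, 0.003, 0.001], "spin": 0.61},
```

Request:
{"method": "drive_tool", "body": {"rows": [{"delta_pos":[-0.01,0.001,0],"spin":0.02},{"delta_pos":[-0.021,0.002,0],"spin":0.05},{"delta_pos":[-0.024,0.003,0],"spin":0.12},{"delta_pos":[-0.028,0.004,0],"spin":0.19},{"delta_pos":[-0.031,0.004,0],"spin":0.26},{"delta_pos":[-0.035,0.004,0],"spin":0.33},{"delta_pos":[-0.038,0.004,0],"spin":0.4},{"delta_pos":[-0.042,0.004,0],"spin":0.47},{"delta_pos":[-0.045,0.003,0],"spin":0.54},{"delta_pos":[-0.048,0.003,0],"spin":0.61}]}}

```text
clock: 6.3
ee_pos: [0.5825, -0.0464, 0.2435]
orientation: [-1.402, -2.809, -0.001]
contact_force: [-5.0, 2.4, 3.7]
finger_gap: -0.002
grip_force: 2.2
```

```bash
python3 arc.py 39 75 10
python3 - <<'E'
from h import *
a=env.grab_frame("wrist");b=env.grab_frame("side")
b=cv2.resize(b[150:255,180:320],(560,420),interpolation=cv2.INTER_CUBIC)
cv2.imwrite("pics/w3.png",cv2.resize(np.vstack([a,b]),(400,600),interpolation=cv2.INTER_AREA)[:,:,::-1])
E
```

```text
phi now 35.1 pos [ 0.5825 -0.0464  0.2435] F [-5.   2.4  3.7]
{"delta_pos": [-0.004, 0.0, 0.001], "spin": 0.07}, {"delta_pos": [-0.008, 0.001, 0.0], "spin": 0.14}, {"delta_pos": [-0.011, 0.002, 0.0], "spin": 0.21}, {"delta_pos": [-0.015, 0.002, 0.0], "spin": 0.28}, {"delta_pos": [-0.018, 0.002, 0.0], "spin": 0.35}, {"delta_pos": [-0.022, 0.002, 0.0], "spin": 0.42}, {"delta_pos": [-0.025, 0.002, 0.0], "spin": 0.49}, {"delta_pos": [-0.029, 0.001, 0.0], "spin": 0.56}, {"delta_pos": [-0.032, 0.0, 0.0], "spin": 0.63}, {"delta_pos": [-0.035, -0.001, 0.0], "spin": 0.70},
```

View pics/w3.png

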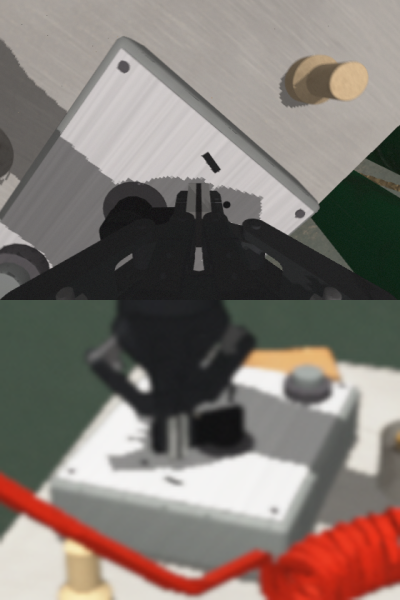

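The pointer left the off bar, now exposed at (211,162), and follows the finger with about 5 N of contact. Continuing to φ≈71°, which should put it at speed 2.

Request:
{"method": "drive_tool", "body": {"rows": [{"delta_pos":[-0.004,0,0],"spin":0.07},{"delta_pos":[-0.008,0.001,0],"spin":0.14},{"delta_pos":[-0.011,0.002,0],"spin":0.21},{"delta_pos":[-0.015,0.002,0],"spin":0.28},{"delta_pos":[-0.018,0.002,0],"spin":0.35},{"delta_pos":[-0.022,0.002,0],"spin":0.42},{"delta_pos":[-0.025,0.002,0],"spin":0.49},{"delta_pos":[-0.029,0.001,0],"spin":0.56},{"delta_pos":[-0.032,0,0],"spin":0.63},{"delta_pos":[-0.032,0,0],"spin":0.63}]}}

```text
clock: 7.4
ee_pos: [0.6021, -0.0728, 0.2437]
orientation: [2.2, 2.241, 0.0]
contact_force: [0.5, 0.6, -0.9]
finger_gap: 0.0
grip_force: 0.6
```

```bash
python3 arc.py 73 100 10
```

```text
phi now 70.9 pos [ 0.6021 -0.0728  0.2437] F [ 0.5  0.6 -0.9]
{"delta_pos": [-0.001, 0.001, 0.001], "spin": 0.04}, {"delta_pos": [-0.003, 0.001, 0.001], "spin": 0.09}, {"delta_pos": [-0.006, 0.002, 0.001], "spin": 0.14}, {"delta_pos": [-0.008, 0.003, 0.001], "spin": 0.19}, {"delta_pos": [-0.011, 0.003, 0.001], "spin": 0.25}, {"delta_pos": [-0.013, 0.003, 0.001], "spin": 0.30}, {"delta_pos": [-0.016, 0.003, 0.001], "spin": 0.35}, {"delta_pos": [-0.019, 0.003, 0.001], "spin": 0.40}, {"delta_pos": [-0.021, 0.003, 0.001], "spin": 0.45}, {"delta_pos": [-0.024, 0.003, 0.001], "spin": 0.51},
```

Run:
```python
from h import *
a=env.grab_frame("wrist");b=env.grab_frame("side")
b=cv2.resize(b[150:255,180:320],(560,420),interpolation=cv2.INTER_CUBIC)
cv2.imwrite("pics/w4.png",cv2.resize(np.vstack([a,b]),(400,600),interpolation=cv2.INTER_AREA)[:,:,::-1])
```

```text
(no output)
```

View pics/w4.png

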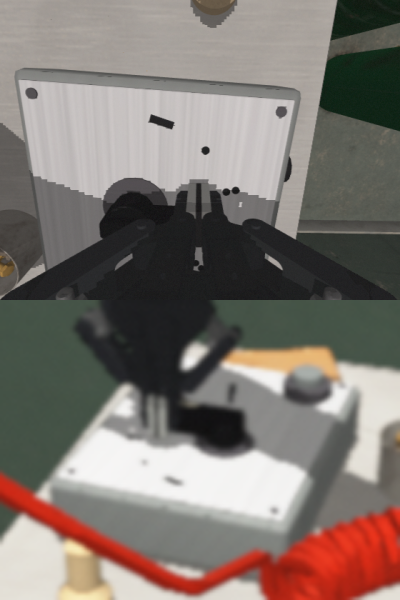

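Off bar, one dot and two dots are now uncovered at (161,122), (205,150) and (230,190), and contact is nearly zero. The arm has probably snapped to 3 already. I'll creep to φ≈95° and read the force.

Request:
{"method": "drive_tool", "body": {"rows": [{"delta_pos":[-0.001,0.001,0],"spin":0.04},{"delta_pos":[-0.003,0.001,0],"spin":0.09},{"delta_pos":[-0.006,0.002,0],"spin":0.14},{"delta_pos":[-0.008,0.003,0],"spin":0.19},{"delta_pos":[-0.011,0.003,0],"spin":0.25},{"delta_pos":[-0.013,0.003,0],"spin":0.3},{"delta_pos":[-0.016,0.003,0],"spin":0.35},{"delta_pos":[-0.018,0.003,0],"spin":0.39},{"delta_pos":[-0.019,0.003,0],"spin":0.41},{"delta_pos":[-0.019,0.003,0],"spin":0.41}]}}

```text
clock: 8.5
ee_pos: [0.6052, -0.0907, 0.2439]
orientation: [-2.609, -1.749, -0.002]
contact_force: [0.2, 3.8, 2.2]
finger_gap: 0.001
grip_force: 2.0
```

```bash
python3 arc.py 96 110 8
```

```text
phi now 94.3 pos [ 0.6052 -0.0907  0.2439] F [0.2 3.8 2.2]
{"delta_pos": [-0.002, 0.001, 0.001], "spin": 0.03}, {"delta_pos": [-0.004, 0.002, 0.001], "spin": 0.06}, {"delta_pos": [-0.005, 0.002, 0.001], "spin": 0.10}, {"delta_pos": [-0.007, 0.003, 0.001], "spin": 0.13}, {"delta_pos": [-0.009, 0.003, 0.001], "spin": 0.17}, {"delta_pos": [-0.011, 0.003, 0.001], "spin": 0.20}, {"delta_pos": [-0.012, 0.004, 0.001], "spin": 0.24}, {"delta_pos": [-0.014, 0.004, 0.001], "spin": 0.27},
```

The 3.8 N contact at φ≈94° fits the arm being at speed 3 (90°) and loaded. Now the last click, gently to about 106°.

Request:
{"method": "drive_tool", "body": {"rows": [{"delta_pos":[-0.002,0.001,0],"spin":0.03},{"delta_pos":[-0.004,0.002,0],"spin":0.06},{"delta_pos":[-0.005,0.002,0],"spin":0.1},{"delta_pos":[-0.007,0.003,0],"spin":0.13},{"delta_pos":[-0.008,0.003,0],"spin":0.15},{"delta_pos":[-0.009,0.003,0],"spin":0.17},{"delta_pos":[-0.01,0.003,0],"spin":0.19},{"delta_pos":[-0.011,0.003,0],"spin":0.2},{"delta_pos":[-0.011,0.003,0],"spin":0.2},{"delta_pos":[-0.011,0.003,0],"spin":0.2}]}}

```text
clock: 9.5
ee_pos: [0.6032, -0.103, 0.2437]
orientation: [2.773, 1.477, -0.0]
contact_force: [-0.3, -0.1, -0.2]
finger_gap: 0.001
grip_force: 0.0
```

```bash
python3 arc.py 106 110 3
```

```text
phi now 105.9 pos [ 0.6032 -0.103   0.2437] F [-0.3 -0.1 -0.2]
{"delta_pos": [0.002, 0.0, 0.001], "spin": 0.00}, {"delta_pos": [-0.0, 0.001, 0.001], "spin": 0.04}, {"delta_pos": [-0.002, 0.001, 0.001], "spin": 0.07},
```

Force fell to zero, so it clicked over to 4. I'll back off along +x, rise and look.

Request:
{"method": "drive_tool", "body": {"rows": [{"delta_pos":[0.006,0,0],"spin":0},{"delta_pos":[0.012,0,0],"spin":0},{"delta_pos":[0.015,0,-0.01],"spin":0},{"delta_pos":[0.015,0,-0.035],"spin":0},{"delta_pos":[0.015,0,-0.07],"spin":0},{"delta_pos":[0.015,0,-0.11],"spin":0},{"delta_pos":[0.015,0,-0.15],"spin":0},{"delta_pos":[0.015,0,-0.18],"spin":0},{"delta_pos":[0.015,0,-0.19],"spin":0},{"delta_pos":[0.015,0,-0.19],"spin":0}]}}

```text
clock: 10.5
ee_pos: [0.6119, -0.0905, 0.4353]
orientation: [2.771, 1.477, 0.004]
contact_force: [-0.6, 0.4, -0.3]
finger_gap: 0.002
grip_force: 0.0
```

Run:
```python
from h import *
np.set_printoptions(precision=4,suppress=True)
s=env.observe();print(s["clock"],s["ee_pos"],s["orientation"],s["joint_positions"],s["contact_force"])
for n in("wrist","side"):
    f=env.grab_frame(n)
    if n=="wrist": a=f
    else: b=f
    for q,z in dict(selector_axis=.09,selector_tip=.09,speed4_mark=.06,start_button_top=.07).items():
        r=env.landmark_of(q,n)[:2]
        print(n,q,[(round(x["score"],2),np.round(x["at"],1),atz(n,x["at"],z)) for x in r])
b=cv2.resize(b[150:255,180:320],(560,420),interpolation=cv2.INTER_CUBIC)
cv2.imwrite("pics/w5.png",cv2.resize(np.vstack([a,b]),(400,600),interpolation=cv2.INTER_AREA)[:,:,::-1])
```

```text
10.5 [ 0.6119 -0.0905  0.4353] [2.7714 1.4769 0.0039] [-0.5964  0.6572  1.0386  1.6362 -0.6015  1.1991 -0.014 ] [-0.6457  0.4235 -0.3018]
wrist selector_axis [(0.73, array([229.7, 216. ]), array([ 0.5559, -0.0866,  0.09  ]))]
wrist selector_tip [(0.62, array([287.2, 230.3]), array([ 0.5951, -0.1315,  0.09  ])), (0.39, array([294.2, 221.3]), array([ 0.6063, -0.1273,  0.09  ]))]
wrist speed4_mark [(0.78, array([291.9, 221.6]), array([ 0.5991, -0.1362,  0.06  ]))]
wrist start_button_top [(0.43, array([250.9, 303. ]), array([ 0.5058, -0.1912,  0.07  ]))]
side selector_axis [(0.5, array([256. , 184.8]), array([ 0.5637, -0.1009,  0.09  ]))]
side selector_tip [(0.52, array([247.8, 175.7]), array([ 0.5945, -0.1378,  0.09  ]))]
side speed4_mark []
side start_button_top [(0.21, array([260.9, 188.7]), array([ 0.5578, -0.1209,  0.07  ]))]
```

View pics/w5.png

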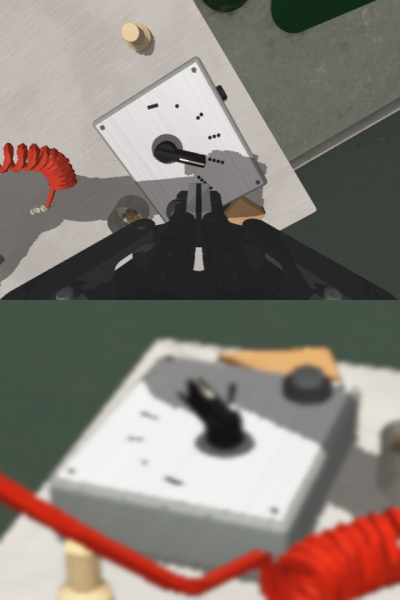

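The wrist view shows off, 1, 2 and 3 dots uncovered. The pointer is on the four-dot row at (217,161), with five dots at (205,182) beyond it. Measured direction is -48.9° against -48° expected, so it is at speed 4. Now over the button.

Request:
{"method": "drive_tool", "body": {"rows": [{"delta_pos":[-0.03,-0.007,0],"spin":-0.1},{"delta_pos":[-0.06,-0.014,0],"spin":-0.2},{"delta_pos":[-0.09,-0.02,0],"spin":-0.3},{"delta_pos":[-0.12,-0.027,0],"spin":-0.4},{"delta_pos":[-0.136,-0.03,0.02],"spin":-0.5},{"delta_pos":[-0.136,-0.03,0.055],"spin":-0.6},{"delta_pos":[-0.136,-0.03,0.09],"spin":-0.7},{"delta_pos":[-0.136,-0.03,0.12],"spin":-0.8},{"delta_pos":[-0.136,-0.03,0.13],"spin":-0.8},{"delta_pos":[-0.136,-0.03,0.13],"spin":-0.8}]}}

```text
clock: 12.0
ee_pos: [0.5105, -0.1867, 0.3029]
orientation: [-1.981, -2.435, 0.002]
contact_force: [0.2, -0.4, 1.1]
finger_gap: -0.001
grip_force: 0.0
```

Run:
```python
from h import *
np.set_printoptions(precision=4,suppress=True)
s=env.observe();print(s["clock"],s["ee_pos"],s["orientation"],s["joint_positions"],s["contact_force"])
a=env.grab_frame("wrist")
r=env.landmark_of("start_button_top","wrist")[:2]
print([(round(x["score"],2),np.round(x["at"],1),atz("wrist",x["at"],.07)) for x in r])
b=env.grab_frame("side");b=cv2.resize(b[150:255,180:320],(560,420),interpolation=cv2.INTER_CUBIC)
cv2.imwrite("pics/w6.png",cv2.resize(np.vstack([a,b]),(400,600),interpolation=cv2.INTER_AREA)[:,:,::-1])
```

```text
12.0 [ 0.5105 -0.1867  0.3029] [-1.9814 -2.4355  0.0017] [-0.2818  0.6081  0.7422  1.9327 -0.5564  0.8189  0.971 ] [ 0.2034 -0.3928  1.1198]
[(0.97, array([276.8, 237.8]), array([ 0.5137, -0.1942,  0.07  ]))]
```

View pics/w6.png

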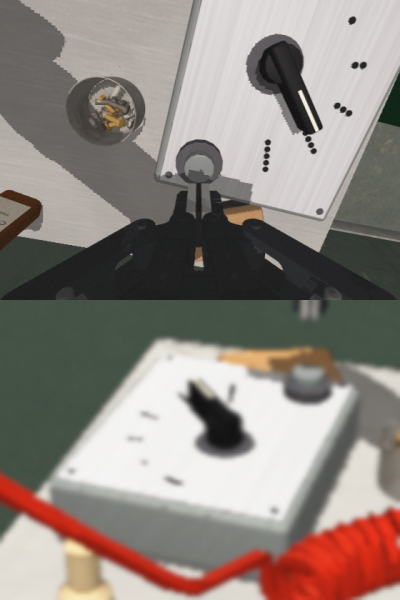

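The pointer lies squarely on the four-dot row at (312,143) in the crop. The button is just ahead of the fingertips at (198,162), measured near (0.513,-0.192). I'll shift a few mm and descend.

Request:
{"method": "drive_tool", "body": {"rows": [{"delta_pos":[-0.004,0.001,0.01],"spin":0},{"delta_pos":[-0.004,0.001,0.02],"spin":0},{"delta_pos":[-0.004,0.001,0.028],"spin":0},{"delta_pos":[-0.004,0.001,0.034],"spin":0},{"delta_pos":[-0.004,0.001,0.038],"spin":0},{"delta_pos":[-0.004,0.001,0.041],"spin":0},{"delta_pos":[-0.004,0.001,0.044],"spin":0},{"delta_pos":[-0.004,0.001,0.046],"spin":0},{"delta_pos":[-0.004,0.001,0.048],"spin":0},{"delta_pos":[-0.004,0.001,0.048],"spin":0}]}}

```text
clock: 13.15
ee_pos: [0.5127, -0.1904, 0.2557]
orientation: [1.979, 2.44, 0.0]
contact_force: [0.2, -0.6, -0.2]
finger_gap: -0.003
grip_force: 0.0
```

Request:
{"method": "drive_tool", "body": {"rows": [{"delta_pos":[0,0,0.001],"spin":0},{"delta_pos":[0,0,0.002],"spin":0},{"delta_pos":[0,0,0.003],"spin":0},{"delta_pos":[0,0,0.004],"spin":0},{"delta_pos":[0,0,0.005],"spin":0},{"delta_pos":[0,0,0.006],"spin":0},{"delta_pos":[0,0,0.007],"spin":0},{"delta_pos":[0,0,0.008],"spin":0},{"delta_pos":[0,0,0.008],"spin":0},{"delta_pos":[0,0,0.008],"spin":0}]}}

```text
clock: 14.15
ee_pos: [0.5128, -0.1907, 0.2492]
orientation: [-1.979, -2.44, -0.002]
contact_force: [-5.6, 3.0, 21.3]
finger_gap: 0.003
grip_force: 10.7
```

21 N is well over the 5 N that holds the button down, so it is on its stop. Coming straight up.

Request:
{"method": "drive_tool", "body": {"rows": [{"delta_pos":[0,0,-0.003],"spin":0},{"delta_pos":[0,0,-0.008],"spin":0},{"delta_pos":[0,0,-0.015],"spin":0},{"delta_pos":[0,0,-0.03],"spin":0},{"delta_pos":[0,0,-0.06],"spin":0},{"delta_pos":[0,0,-0.09],"spin":0},{"delta_pos":[0,0,-0.12],"spin":0},{"delta_pos":[0,0,-0.14],"spin":0},{"delta_pos":[0,0,-0.14],"spin":0},{"delta_pos":[0,0,-0.14],"spin":0}]}}

```text
clock: 15.15
ee_pos: [0.5125, -0.1901, 0.388]
orientation: [1.978, 2.44, 0.001]
contact_force: [0.5, 0.2, -0.0]
finger_gap: -0.001
grip_force: 0.0
```

Run:
```python
from h import *
np.set_printoptions(precision=4,suppress=True)
s=env.observe();print(s["clock"],s["ee_pos"],s["contact_force"])
a=env.grab_frame("wrist")
for q,z in dict(control_box=0,selector_axis=.09,selector_tip=.09,start_button_top=.08).items():
    print(q,[(round(x["score"],2),np.round(x["at"],1),atz("wrist",x["at"],z)) for x in env.landmark_of(q,"wrist")[:2]])
b=env.grab_frame("side");b=cv2.resize(b[150:255,180:320],(560,420),interpolation=cv2.INTER_CUBIC)
cv2.imwrite("pics/w7.png",cv2.resize(np.vstack([a,b]),(400,600),interpolation=cv2.INTER_AREA)[:,:,::-1])
```

```text
15.15 [ 0.5125 -0.1901  0.388 ] [ 0.4665  0.1789 -0.0291]
control_box [(0.85, array([348.7, 119.2]), array([ 0.5722, -0.1122,  0.    ]))]
selector_axis [(0.86, array([358.5,  86.7]), array([ 0.5539, -0.088 ,  0.09  ]))]
selector_tip []
start_button_top [(0.83, array([276.8, 195.7]), array([ 0.5116, -0.1878,  0.08  ]))]
```

View pics/w7.png

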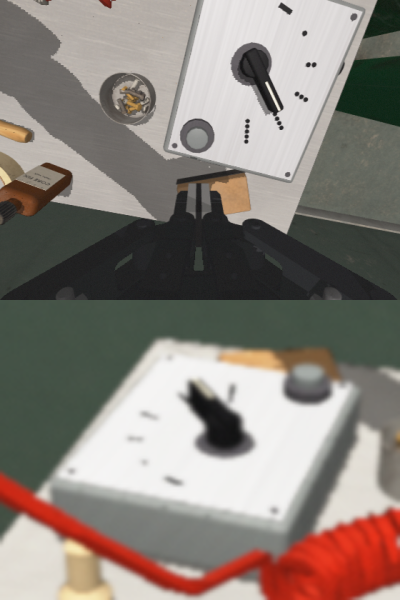

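Afterwards the pointer is still on four dots (272,105), the button looks up at (197,135), and the box and bystanders are where they were. To be sure the 21 N came from the button's stop, I'll press again in two stages. That is harmless at speed 4.

Request:
{"method": "drive_tool", "body": {"rows": [{"delta_pos":[0,0,0.03],"spin":0},{"delta_pos":[0,0,0.06],"spin":0},{"delta_pos":[0,0,0.09],"spin":0},{"delta_pos":[0,0,0.11],"spin":0},{"delta_pos":[0,0,0.125],"spin":0},{"delta_pos":[0,0,0.132],"spin":0},{"delta_pos":[0,0,0.136],"spin":0},{"delta_pos":[0,0,0.136],"spin":0},{"delta_pos":[0,0,0.136],"spin":0},{"delta_pos":[0,0,0.136],"spin":0}]}}

```text
clock: 16.45
ee_pos: [0.5128, -0.1905, 0.2525]
orientation: [1.978, 2.439, 0.001]
contact_force: [-1.4, -0.5, 2.8]
finger_gap: -0.004
grip_force: 1.5
```

Request:
{"method": "drive_tool", "body": {"rows": [{"delta_pos":[0,0,0.001],"spin":0},{"delta_pos":[0,0,0.001],"spin":0},{"delta_pos":[0,0,0.001],"spin":0},{"delta_pos":[0,0,0.001],"spin":0},{"delta_pos":[0,0,0.001],"spin":0},{"delta_pos":[0,0,0.001],"spin":0},{"delta_pos":[0,0,0.001],"spin":0},{"delta_pos":[0,0,0.001],"spin":0},{"delta_pos":[0,0,0.001],"spin":0},{"delta_pos":[0,0,0.001],"spin":0}]}}

```text
clock: 17.45
ee_pos: [0.5129, -0.1905, 0.2508]
orientation: [1.978, 2.439, 0.0]
contact_force: [-0.6, -1.9, 3.8]
finger_gap: 0.0
grip_force: 2.0
```

Request:
{"method": "drive_tool", "body": {"rows": [{"delta_pos":[0,0,0.001],"spin":0},{"delta_pos":[0,0,0.002],"spin":0},{"delta_pos":[0,0,0.002],"spin":0},{"delta_pos":[0,0,0.002],"spin":0},{"delta_pos":[0,0,0.002],"spin":0},{"delta_pos":[0,0,0.002],"spin":0},{"delta_pos":[0,0,0.002],"spin":0},{"delta_pos":[0,0,0.002],"spin":0},{"delta_pos":[0,0,0.002],"spin":0},{"delta_pos":[0,0,0.002],"spin":0}]}}

```text
clock: 18.45
ee_pos: [0.5129, -0.1906, 0.2494]
orientation: [1.979, 2.439, 0.001]
contact_force: [-2.2, -0.8, 11.5]
finger_gap: 0.001
grip_force: 5.8
```

The force rises like a spring, 2.8 then 3.8 N over 1.7 mm, and then jumps to 11.5 N at the stop. That is the button, fully down. Now up and clear.

Request:
{"method": "drive_tool", "body": {"rows": [{"delta_pos":[0,0,-0.003],"spin":0},{"delta_pos":[0,0,-0.008],"spin":0},{"delta_pos":[0,0,-0.015],"spin":0},{"delta_pos":[0,0,-0.03],"spin":0},{"delta_pos":[0,0,-0.06],"spin":0},{"delta_pos":[0,0,-0.09],"spin":0},{"delta_pos":[0,0,-0.12],"spin":0},{"delta_pos":[0,0,-0.14],"spin":0},{"delta_pos":[0,0,-0.14],"spin":0},{"delta_pos":[0,0,-0.14],"spin":0}]}}

```text
clock: 19.45
ee_pos: [0.5125, -0.19, 0.389]
orientation: [-1.978, -2.44, -0.001]
contact_force: [-0.2, -0.4, -1.5]
finger_gap: -0.0
grip_force: 0.0
```

Run:
```python
from h import *
env.grab_frame("wrist")
for q,z in dict(control_box=0,selector_axis=.09,start_button_top=.082).items():
    print(q,[(round(x["score"],2),atz("wrist",x["at"],z).round(4)) for x in env.landmark_of(q,"wrist")[:1]])
s=env.observe();print(s["clock"],s["ee_pos"],s["contact_force"])
print(env.close_job())
```

```text
control_box [(0.65, array([ 0.5747, -0.0797,  0.    ]))]
selector_axis [(0.92, array([ 0.5565, -0.0894,  0.09  ]))]
start_button_top [(0.73, array([ 0.511, -0.188,  0.082]))]
19.65 [ 0.51230836 -0.19005658  0.38776929] [-0.30503967 -0.3566121  -0.34581311]
the job is handed in; nothing more can be done
None
```

The job is handed in, with no verdict returned: the selector was pushed click by click to speed 4, and the start button was pressed fully down (twice, the second to confirm it) and released, with no sign in the pictures of the box or bystanders moving.

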